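Point out the failed connector and log it

ROBOT

A 7-joint arm with a two-finger parallel gripper is mounted at the origin on the work surface. World frame = base frame: x ahead of the robot, y to its left, z up, the work surface at z = 0. Lengths are in mm, angles in rad, forces in N, time in s.
With the tool pointing down it reaches from about 400 to 850 mm from the base axis. Payload 4.5 kg.
Tool frame: the origin (TCP) lies between the finger pads, 19 mm behind the fingertips; this is the grasp point; z points along the fingers, y is the line along which they close (so a half turn about z gives the same grasp; the last joint's range is limited). The gripper opens to 85 mm and grips with 20 to 120 N. Pads are 22 mm wide; open, the fingers measure 114 mm over their backs; the gripper's body (76 mm by 85 mm) begins 54 mm behind the grasp point. The pads swing forward as they close: fully open they stand 13 mm farther back than shut.
Start: joints at [1.136, 0.689, -0.195, 1.565, 0.157, 0.902, -0.215], TCP at [282.416, -557.579, 250.017] pointing down, gripper open.
Joint ranges: [-3.01, 3.01], [-0.46, 2.08], [-1.47, 1.51], [0.13, 2.56], [-1, 4.14], [0.04, 2.09], [-2.66, 2.66]. Speed limits (rad/s): [2.57, 2.57, 3.14, 3.14, 3.14, 3.14, 3.14].

INTERFACE

Orientations are given as a unit quaternion [x, y, z, w].
In Python, from cell import get_state, optics, job gives the robot as it stands. The module is installed in compiled form; this text tells all that it offers.
- The arm moves only by the shell command python3 -m handwheel 'ROWS' [OPENING] [FORCE]. ROWS is JSON, a list of rows, each a list of 2 entries, a list of its own where there are three numbers: the shift along the tool's x, y, z in m, then the turn about the tool's z in degrees. A call has 1 to 5 rows; each row shifts and turns the commanded pose from where the row before left it, along the tool's axes as they then stand; what a row does not reach is not made up. A row lasts 1/10 s, in which the tool goes at most 50 mm and 8.59 degrees, less where a joint would pass 70% of its speed; a pose out of reach is approached as far as the arm can. A call with a gripper value outside its range is refused whole. OPENING is the opening in per cent of the stroke, from 0 (shut) to 100 (fully open), set as the call begins (- or left out, the last holds). The fingers move at their own pace and stop on an object; FORCE is the grip in N (left out, the last holds). Time passes only in rows, so rows that do not move let the fingers close. It gives the time, the measured TCP pose, the force, the opening and the grip force at its end, in the units of the state.
- get_state(): the state, without advancing time (a new reading comes with each control period).
- optics.camera(name): name is "side" or "top"; returns a dict with "color" (384x512x3 uint8, blue, green, red), "depth" (384x512 float32, mm along the optical axis (not along the pixel's ray), 0 where there is no reading), "fx", "fy", "cx", "cy" (pixels), "rvec" (rotation vector, rad) and "tvec" (3), from world to camera coordinates, as OpenCV has them. Camera axes: x right, y down, z forward; pixel columns grow to the right and rows downward; lengths in mm; the calibration is good to about 2 mm. A picture is of the moment at which its call begins.
- job.sign_off(): hands the job in; it is judged then, once.
Trained networks look in a picture, given as the dict that the camera call returned (one of the last four; its "shot" number tells which), for a name from the list of things; names that differ only in an ending like _2 or _b are one class to them, and where a whole thing is asked for, a point or a joint stands for the part that bears it (a point fixed in the world has none). Each returns a list of dicts, best first, with "confidence" (0 to 1); they miss things now and then, are a little off and sometimes report something else, mostly with a low value. They report only what shows in the picture. A call takes as long as a camera call. They do not tell look-alikes from the thing itself.
- optics.trace(picture, thing): "mask" (384x512 bool, what is visible of it) and "rect" ([left, top, right, bottom] in pixels, round what is visible of it).
The state is a dict: "time": time; "joints": joint angles; "joint_velocities": joint speeds; "tau": joint torques, N m; "position": TCP position; "tool_rot": TCP orientation; "contact_force": force on the tool from outside, world axes, zero at the start; "moment": the same for the moment, N m; "opening": finger opening in mm; "gripper_force": force on a finger pad.
Only numpy, scipy, OpenCV 4.12 (cv2) and the standard library are available. Lean on these libraries where they do the work, as an engineer would, in place of code of your own. Each camera call takes 0.05 s, during which the arm holds its last target. There are 200 camera calls.

TASK

The red connector in the black test fixture has failed (the red one in the wooden rack is only a spare). Show it to the inspection camera: with the fingers pointing down, hold the tool point directly over it, fingertips about two centimetres above its top, for at least two seconds without touching it, then press the green button fully down to log it, let it come back up and move clear. Do not touch or lift any connector, do not point at any other one, do not press the yellow button, and leave everything else where it stands.

Things in the scene. Friction and masses are not known exactly. Their poses are not given: they have to be found in the camera images.
- fixture: test fixture: flat black box 170 x 250 mm, 58 mm high, aluminium plate on top and on that a white strip 44 x 200 mm whose top is 80 mm above the table, with a row of four holes along the fixture's y at -67.5, -22.5, 22.5 and 67.5 mm. Fixed; origin at the centre of its underside; its place and yaw vary. The connector tops stand 110 mm above the table.
- failed_top (a point): the failed connector: red connector, an upright loose plug: collar 20 mm across for 8 mm, then a stem 16 mm across, standing 30 mm out of its hole (a 10 mm brass tail sits 12 mm deep in the hole). It is the only red one in the test fixture. This point is the centre of its top face; z up.
- blue_a_top (a point): blue connector, an upright loose plug: collar 20 mm across for 8 mm, then a stem 16 mm across, standing 30 mm out of its hole (a 10 mm brass tail sits 12 mm deep in the hole). This point is the centre of its top face; z up. Stands in one of the four holes of the test fixture, which one varies; holes are 45 mm apart in a row.
- blue_b_top (a point): blue connector, an upright loose plug: collar 20 mm across for 8 mm, then a stem 16 mm across, standing 30 mm out of its hole (a 10 mm brass tail sits 12 mm deep in the hole). This point is the centre of its top face; z up. Stands in one of the four holes of the test fixture, which one varies; holes are 45 mm apart in a row.
- blue_c_top (a point): blue connector, an upright loose plug: collar 20 mm across for 8 mm, then a stem 16 mm across, standing 30 mm out of its hole (a 10 mm brass tail sits 12 mm deep in the hole). This point is the centre of its top face; z up. Stands in one of the four holes of the test fixture, which one varies; holes are 45 mm apart in a row.
- spare_red_top (a point): red spare connector, an upright loose plug: collar 20 mm across for 8 mm, then a stem 16 mm across, standing 30 mm out of its hole (a 10 mm brass tail sits 12 mm deep in the hole). Stands in the small wooden rack, top 55 mm above the table; not the failed one. This point is the centre of its top face; z up.
- spare_blue_top (a point): blue spare connector, an upright loose plug: collar 20 mm across for 8 mm, then a stem 16 mm across, standing 30 mm out of its hole (a 10 mm brass tail sits 12 mm deep in the hole). Stands in the small wooden rack, top 55 mm above the table. This point is the centre of its top face; z up.
- rack: small wooden spares rack, fixed, 50 x 110 x 25 mm, two holes along its y at -25 and 25 mm; origin at the centre of its underside.
- log_top (a point): green push button on a round grey fixed base (52 mm across, 12 mm high) on the table, cap 36 mm across, its top 22 mm above the table when up and 16 mm when fully down: centre of the cap's top face, z up; pressed straight down. The green and yellow buttons may change places.
- log (a joint): travel of the green button, m: 0 up, 0.006 fully down; spring return, 5 N when fully down, then a hard stop.
- reset_top (a point): yellow button, same shape as the green one: centre of the cap's top face.
- reset (a joint): travel of the yellow button, m: 0 up, 0.006 fully down.
- tin: blue round tin with a brass-coloured lid, 134 mm across, 54 mm high, loose; origin at the centre of its underside.
- mug: white mug, 80 mm across, 90 mm high, loose, handle at its +y; origin at the centre of its underside.
- driver: orange-handled screwdriver lying on the table, 200 mm long along its x (handle to -x), 26 mm thick, loose; origin below its middle.
- failed: the same connector as a whole; its origin lies at the foot of its tail, 42 mm below its top; z up.
- blue_a: the same connector as a whole; its origin lies at the foot of its tail, 42 mm below its top; z up.
- blue_b: the same connector as a whole; its origin lies at the foot of its tail, 42 mm below its top; z up.
- blue_c: the same connector as a whole; its origin lies at the foot of its tail, 42 mm below its top; z up.
- spare_red: the same connector as a whole; its origin lies at the foot of its tail, 42 mm below its top; z up.
- spare_blue: the same connector as a whole; its origin lies at the foot of its tail, 42 mm below its top; z up.
- log_base: the green button's round grey base, fixed; origin at the centre of its underside.
There are look-alikes about, which are no part of the job. Leave any purple look-alike of the log_base alone. Leave any pink or turquoise look-alike of the part that bears reset_top alone.

How it is judged (in metres and radians):
On the way, in this order (a step that is already met when the one before it is completed fails the run):
1. the tool points down over the failed red connector: tool point within 12 mm of its axis, fingertips about 3 to 45 mm above its top, for 2 s (horizontal distance between the grasp point and failed_top below 0.012 m and z of the grasp point in the frame of failed_top between 0.022 and 0.064 m and angle between the grasp point's own z axis and vertical above 2.6 rad), for 2 s.
2. the green button is pressed fully down by the fingers (value of joint log above 0.0048 m and contact force between the fingers and log_base above 0.5 N), for 0.05 s.
At the end, for the whole second after the job is handed in: Both buttons are up again (within 1.5 mm), every connector stands in its own hole within 5 mm of where it was, and the tin, mug and screwdriver rest within 20 mm of where they were (value of joint each of log, reset below 0.0015 m and distance of each of failed_top, blue_a_top, blue_b_top, blue_c_top, spare_red_top, spare_blue_top from where it was at the start of the episode below 0.005 m and linear speed of each of tin, mug, driver below 0.03 m/s and distance of each of tin, mug, driver from where it was at the start of the episode below 0.02 m); the robot touches nothing.
It fails at once if a connector is touched by the robot (over 0.3 N), or lifted or shifted by more than 5 mm (contact force between any of the fingers, the arm and failed above 0.3 N or contact force between any of the fingers, the arm and blue_a above 0.3 N or contact force between any of the fingers, the arm and blue_b above 0.3 N or contact force between any of the fingers, the arm and blue_c above 0.3 N or contact force between any of the fingers, the arm and spare_red above 0.3 N or contact force between any of the fingers, the arm and spare_blue above 0.3 N or distance of any of failed_top, blue_a_top, blue_b_top, blue_c_top, spare_red_top, spare_blue_top from where it was at the start of the episode above 0.005 m).
It fails at once if the tool points at another connector: tool point within 12 mm of its axis and fingertips less than 30 mm above its top ((horizontal distance between the grasp point and blue_a_top below 0.012 m and z of the grasp point in the frame of blue_a_top between -0.05 and 0.049 m) or (horizontal distance between the grasp point and blue_b_top below 0.012 m and z of the grasp point in the frame of blue_b_top between -0.05 and 0.049 m) or (horizontal distance between the grasp point and blue_c_top below 0.012 m and z of the grasp point in the frame of blue_c_top between -0.05 and 0.049 m) or (horizontal distance between the grasp point and spare_red_top below 0.012 m and z of the grasp point in the frame of spare_red_top between -0.05 and 0.049 m) or (horizontal distance between the grasp point and spare_blue_top below 0.012 m and z of the grasp point in the frame of spare_blue_top between -0.05 and 0.049 m)).
It fails at once if the yellow button is pressed by more than 2 mm (value of joint reset above 0.002 m).
It fails at once if the tin, mug or screwdriver is moved by more than 20 mm (distance of any of tin, mug, driver from where it was at the start of the episode above 0.02 m).
It also fails if it takes over 40 s, if anything falls off the work surface, if the arm or the gripper's body presses on something with over 40 N, if the wrist force passes 120 N, or if a joint passes its speed limit or range.

## Working session

There is one attempt and no reset: what is moved stays moved. The work goes in short steps, Python scripts to look and compute and a shell command to move; the robot and the scene stay as the last step left them, time stands still between calls to the robot, and variables do not carry over. Pictures are saved under pics/ and viewed, at most 10 in all, crops included, and the job is handed in when it is done.

```bash
mkdir -p pics; cat > h.py <<'E'
import numpy as np, cv2
from cell import get_state, optics, job
def world(p):
    R=cv2.Rodrigues(np.array(p["rvec"],float))[0]; t=np.array(p["tvec"],float).reshape(3)
    d=p["depth"]; v,u=np.mgrid[:d.shape[0],:d.shape[1]]
    P=np.dstack([(u-p["cx"])/p["fx"]*d,(v-p["cy"])/p["fy"]*d,d])-t
    return P@R
E
python3 - <<'E'
from h import *
import pickle
s=get_state();print(s["time"],s["position"],s["tool_rot"])
for n in("top","side"):
    p=optics.camera(n);cv2.imwrite(f"pics/{n}0.png",p["color"]);pickle.dump(p,open(n+".pkl","wb"))
    W=world(p)
    R=cv2.Rodrigues(np.array(p["rvec"],float))[0];print(n,"cam",-R.T@np.array(p["tvec"]).ravel())
    for t in("failed","log_top","reset_top","fixture","rack","tin","mug","driver"):
        for r in optics.trace(p,t)[:6]:
            m=r["mask"]&(p["depth"]>0)
            if m.sum(): 
                w=W[m]; hi=w[w[:,2]>np.percentile(w[:,2],95)-5]
                print(n,t,round(r["confidence"],2),r["rect"],hi.mean(0).round(),np.median(p["color"][m],0))
E
```

```text
0.0 [ 282.04805862 -557.02609042  249.16464794] [ 9.72643439e-01  2.32301181e-01 -2.82978621e-04 -9.06113137e-04]
top cam [ 505.58693266    8.1553658  1446.65775802]
top failed 0.5 [180.0, 200.9, 190.1, 203.4] [528. 212. 111.] [ 43.  43. 102.]
top failed 0.47 [398.0, 189.8, 431.8, 228.9] [ 502. -458.   89.] [97. 98. 97.]
top log_top 0.63 [289.0, 201.4, 300.4, 217.2] [ 516. -106.   25.] [61. 96. 48.]
top reset_top 0.49 [334.0, 194.2, 347.9, 206.4] [ 539. -242.   24.] [ 62.5 134.  152. ]
top fixture 0.69 [160.8, 173.8, 255.7, 245.2] [513. 147.  80.] [139. 135. 132.]
top rack 0.93 [309.7, 136.3, 348.2, 153.4] [ 700. -207.   27.] [50. 70. 96.]
top rack 0.57 [397.1, 187.5, 432.4, 227.4] [ 505. -456.   89.] [96. 96. 95.]
top tin 0.6 [80.5, 155.9, 132.9, 198.9] [591. 447.  55.] [ 63. 106. 130.]
top mug 0.93 [397.6, 188.1, 432.9, 228.8] [ 500. -456.   89.] [96. 97. 96.]
top driver 0.16 [161.6, 173.6, 255.6, 245.9] [514. 149.  80.] [140. 135. 132.]
side cam [  129.15119842 -1131.20916163   873.86074863]
side failed 0.2 [238.1, 160.0, 257.1, 210.3] [570. 101.  59.] [55.  56.  54.5]
side log_top 0.43 [246.9, 221.6, 258.7, 233.4] [ 517. -107.   19.] [ 90. 164.  69.]
side reset_top 0.69 [308.5, 253.9, 320.2, 262.4] [ 629. -299.   19.] [188. 155. 240.]
side reset_top 0.51 [261.4, 274.6, 275.7, 285.7] [ 483. -339.   20.] [182. 185.  66.]
side reset_top 0.39 [270.1, 244.7, 284.6, 257.6] [ 538. -242.   19.] [105. 230. 244.]
side fixture 0.9 [241.1, 160.0, 256.6, 210.4] [569.  98.  60.] [46.5 47.  47. ]
side rack 0.82 [303.5, 224.9, 338.8, 249.9] [ 699. -219.   22.] [ 64.  96. 136.]
side mug 0.81 [278.6, 279.1, 321.8, 327.4] [ 497. -460.   86.] [150. 157. 156.]
side mug 0.19 [248.0, 226.0, 257.7, 231.7] [ 517. -108.   19.] [ 89.  164.5  68. ]
side driver 0.74 [236.8, 258.9, 263.3, 270.6] [ 451. -275.   36.] [ 52. 101. 188.]
```

View pics/top0.png

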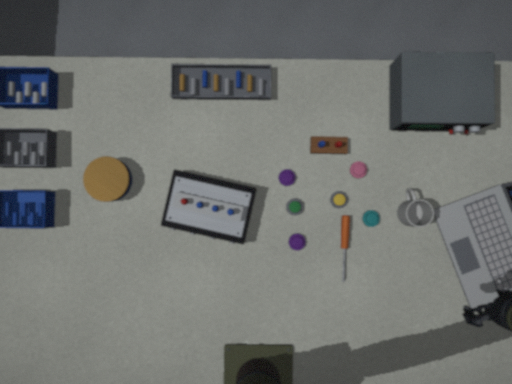

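View pics/side0.png

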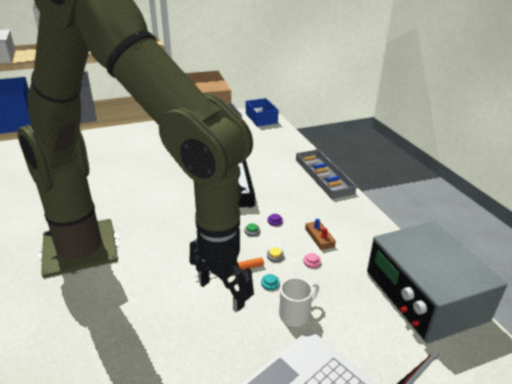

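The top view shows the fixture at about (208,207), with the failed red connector at its left end (185,201). The green button is at (295,207) and yellow at (340,200), with the purple, pink and turquoise decoys around them. The mug is at (417,210) and the driver at (346,245). In the side view the arm starts to the right, above the laptop.

```bash
python3 - <<'E'
from h import *
import pickle
p=pickle.load(open("top.pkl","rb"));W=world(p);c=p["color"].astype(int)
hsv=cv2.cvtColor(p["color"],cv2.COLOR_BGR2HSV)
print("fx",p["fx"])
def blobs(m,name,x0,x1):
    m=m.copy();m[:,:x0]=0;m[:,x1:]=0
    n,l,s,ce=cv2.connectedComponentsWithStats(m.astype(np.uint8),connectivity=4)
    for i in range(1,n):
        if s[i,4]>8: w=W[l==i];print(name,s[i,4],ce[i].round(1),w.mean(0).round(1), ((w.max(0)+w.min(0))/2).round(1),np.ptp(w,axis=0).round(),np.median(c[l==i],0))
f=(slice(165,250))
m=np.zeros(W.shape[:2],bool);m[f]=(W[f][...,2]>100);blobs(m,"conn",160,260)
m=np.zeros(W.shape[:2],bool);m[165:250]=(W[165:250][...,2]>17)&(W[165:250][...,2]<30);blobs(m,"btn",270,390)
m=np.zeros(W.shape[:2],bool);m[165:250]=(hsv[165:250][...,0]>50)&(hsv[165:250][...,0]<75)&(hsv[165:250][...,1]>90);blobs(m,"green",270,390)
m=np.zeros(W.shape[:2],bool);m[165:250]=(W[165:250][...,2]>70)&(W[165:250][...,2]<90);blobs(m,"strip",160,260)
R=cv2.Rodrigues(np.array(p["rvec"],float))[0]
def bp(u,v,z):
    r=R.T@np.array([(u-p["cx"])/p["fx"],(v-p["cy"])/p["fy"],1]);C=-R.T@np.array(p["tvec"]).ravel();return (C+r*(z-C[2])/r[2]).round(1)
# bluish/red chroma blobs in fixture
sat=(hsv[...,1]>110);m=np.zeros_like(sat);m[190:222,175:245]=sat[190:222,175:245];blobs(m,"chroma",175,245)
cv2.imwrite("pics/fx.png",cv2.resize(p["color"][165:250,155:310],None,fx=5,fy=5,interpolation=cv2.INTER_NEAREST))
s=pickle.load(open("side.pkl","rb"));W=world(s)
h=cv2.cvtColor(s["color"],cv2.COLOR_BGR2HSV)
m=np.zeros(W.shape[:2],bool);m[215:238,240:265]=(h[215:238,240:265][...,0]>45)&(h[215:238,240:265][...,0]<80)&(h[215:238,240:265][...,1]>80);c=s["color"];blobs(m,"sgreen",240,265)
E
```

```text
fx 477.2038481498035
conn 26 [183.3 200.9] [527.4 212.2 108.6] [527.1 212.1 108.5] [11. 13. 16.] [ 46.5  47.  115. ]
conn 27 [198.7 204.4] [518.  168.6 109.8] [517.8 168.9 110. ] [14. 15. 11.] [120.  72.  48.]
conn 26 [214.5 208. ] [508.4 124.4 109.3] [508.4 124.6 107.7] [11. 14. 13.] [118.5  66.5  49.5]
conn 26 [230.  211.5] [499.1  81.  108.3] [499.1  81.  107.8] [14. 12. 14.] [118.5  70.5  48.5]
btn 96 [359.  169.3] [ 629.3 -299.    21.5] [ 627.5 -298.3   23.1] [30. 33. 12.] [110.  88. 143.]
btn 98 [286.8 176.8] [604.5 -82.8  21.9] [605.1 -83.5  22.9] [33. 30. 12.] [102.  44.  76.]
btn 104 [339.4 199.2] [ 539.  -240.6   21.4] [ 538.3 -240.    23.4] [33. 36. 13.] [ 62.  134.  151.5]
btn 99 [294.6 206.4] [ 515.9 -107.    22. ] [ 515.8 -106.7   23.4] [33. 33. 12.] [61. 96. 48.]
btn 97 [371.6 218. ] [ 484.1 -337.    21.6] [ 482.6 -336.9   23.4] [33. 33. 12.] [105. 103.  41.]
btn 240 [345.1 231.1] [ 444.2 -257.9   23.1] [ 443.  -258.1   23.5] [98. 25. 13.] [ 47.   80.5 134. ]
btn 102 [297.1 241.7] [ 411.1 -115.3   21.6] [ 411.7 -115.    21.8] [33. 30.  9.] [102.  44.  75.]
green 94 [294.7 206.4] [ 515.7 -104.7   51.7] [515.8 -57.5 730.3] [  27.  131. 1433.] [60.5 97.  47. ]
strip 950 [207.7 206.3] [513.2 146.5  79.6] [512.7 147.   80. ] [ 81. 203.  20.] [140. 138. 135.]
chroma 21 [184. 201.] [527.1 210.4 107.5] [527.1 210.8 105.8] [11. 11. 17.] [ 41.  41. 107.]
chroma 18 [199.2 204.5] [517.7 167.3 110.1] [517.8 167.8 110. ] [ 9. 12. 11.] [115.5  65.5  43. ]
chroma 21 [215. 208.] [508.5 123.  109.7] [508.4 122.9 107.7] [11. 11. 13.] [114.  64.  43.]
chroma 19 [230.2 211.4] [499.5  80.4 108.2] [500.5  81.  107.8] [11. 11. 14.] [116.  65.  45.]
sgreen 71 [251.9 227.4] [ 503.7 -138.9   42.3] [ 329.7 -610.4  442.8] [ 401. 1042.  862.] [ 89. 165.  68.]
```

View pics/fx.png

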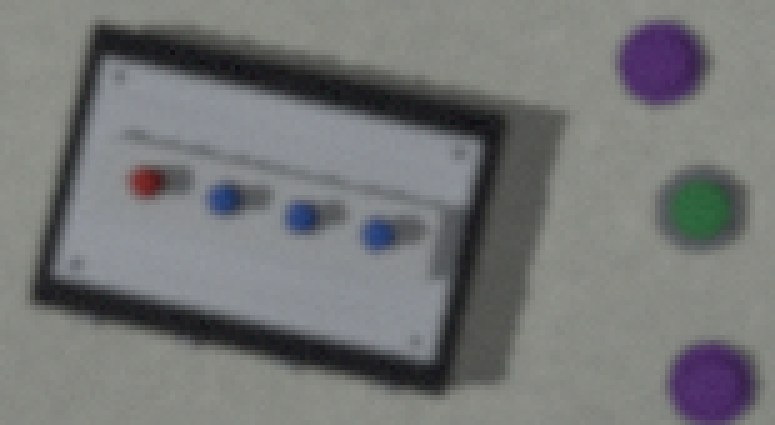

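The failed top is at about (527.5, 212, 110) and the green button at (516, -107, 22). I'll shut the gripper and cross over at z = 250.

```bash
python3 -m handwheel '[[[0.028,-0.0285,0],0],[[0.028,-0.0285,0],0],[[0.028,-0.0285,0],0],[[0.028,-0.0285,0],0],[[0.028,-0.0285,0],0]]' 0 20
python3 -m handwheel '[[[0.028,-0.0285,0],0],[[0.028,-0.0285,0],0],[[0.028,-0.0285,0],0],[[0.028,-0.0285,0],0],[[0.028,-0.0285,0],0]]'
```

```text
time: 1.4
position: [343.3, -365.8, 250.2]
tool_rot: [0.973, 0.232, 0.0, 0.0]
contact_force: [0.6, 0.2, -0.6]
opening: 11.9
gripper_force: 0.0
time: 1.9
position: [404.0, -175.4, 250.3]
tool_rot: [0.973, 0.232, 0.0, 0.0]
contact_force: [0.5, -0.2, 0.1]
opening: -0.2
gripper_force: 0.0
```

```bash
python3 -m handwheel '[[[0.028,-0.0285,0],0],[[0.028,-0.0285,0],0],[[0.028,-0.0285,0],0],[[0.028,-0.0285,0],0],[[0.028,-0.0285,0],0]]'
python3 -m handwheel '[[[0.028,-0.0285,0],0],[[0.028,-0.0285,0],0],[[0.028,-0.0285,0],0],[[0.028,-0.0285,0],0],[[0,0,0],0]]'
python3 - <<'E'
from h import *
from scipy.spatial.transform import Rotation as Ro
s=get_state();print(s["time"],s["position"],Ro.from_quat(s["tool_rot"]).inv().apply(np.array([527.5,212,149])-s["position"]).round(1))
E
```

```text
time: 2.4
position: [464.4, 15.2, 250.2]
tool_rot: [0.973, 0.232, 0.0, 0.0]
contact_force: [1.5, -0.2, -1.1]
opening: -0.0
gripper_force: 0.0
time: 2.9
position: [513.5, 173.7, 250.3]
tool_rot: [0.972, 0.237, 0.002, -0.003]
contact_force: [-0.9, -0.0, 0.6]
opening: 0.2
gripper_force: 0.0
2.9 [513.49888848 173.67313903 250.28973223] [ 29.5 -27.2 101.6]
```

```bash
python3 -m handwheel '[[[0.015,-0.0135,0],0],[[0.0145,-0.0135,0],0],[[0,0,0.02],0],[[0,0,0.02],0],[[0,0,0],0]]'
python3 - <<'E'
from h import *
from scipy.spatial.transform import Rotation as Ro
s=get_state();R=Ro.from_quat(s["tool_rot"]);print(s["time"],s["position"],R.inv().apply(np.array([527.5,212,149])-s["position"]).round(1))
p=optics.camera("side");cv2.imwrite("pics/side1.png",p["color"])
E
```

```text
time: 3.4
position: [524.8, 202.3, 207.8]
tool_rot: [0.973, 0.232, -0.003, 0.001]
contact_force: [-1.0, 0.3, 0.9]
opening: 0.2
gripper_force: 0.0
3.4 [524.77709388 202.25716377 207.84942459] [ 7.1 -7.5 58.8]
```

View pics/side1.png

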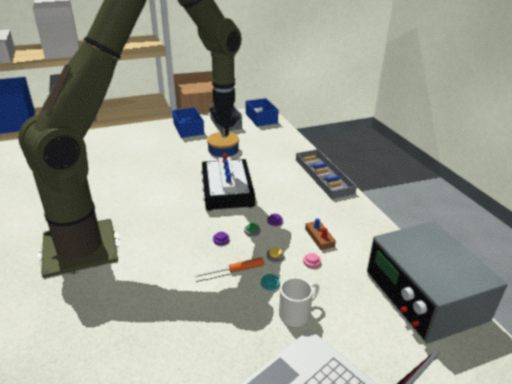

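The side view is now unobstructed: the shut fingertips are at about (225,132), above the red connector at (225,155). I'll correct the offset, go down, and cross-check the position with the side depth.

```bash
python3 -m handwheel '[[[0.007,-0.0075,0],0],[[0,0,0.02],0],[[0,0,0],0],[[0,0,0],0]]'
python3 - <<'E'
from h import *
from scipy.spatial.transform import Rotation as Ro
s=get_state();R=Ro.from_quat(s["tool_rot"]);print(s["time"],s["position"],R.inv().apply(np.array([527.5,212,149])-s["position"]).round(1))
p=optics.camera("side");W=world(p);h=cv2.cvtColor(p["color"],cv2.COLOR_BGR2HSV);H,S=h[...,0],h[...,1];z=W[...,2]
v,u=np.mgrid[:384,:512]
box=lambda a,b,c,d:(u>=a)&(u<b)&(v>=c)&(v<d)
for n,m in(("red",((H<8)|(H>172))&(S>120)&box(215,240,145,175)&(z>75)&(z<120)),("green",(H>45)&(H<80)&(S>80)&box(240,265,215,240)&(z<35)&(z>5))):
    w=W[m];print(n,m.sum(),w.mean(0).round(1),w[w[:,2]>w[:,2].max()-6].mean(0).round(1),u[m].mean(),v[m].mean())
cv2.imwrite("pics/c.png",cv2.resize(p["color"][110:200,180:280],None,fx=6,fy=6))
E
```

```text
time: 3.85
position: [529.7, 213.6, 190.8]
tool_rot: [0.973, 0.232, 0.0, -0.0]
contact_force: [0.7, -0.3, -0.7]
opening: -0.5
gripper_force: 0.0
3.85 [529.65482016 213.55420504 190.75875865] [-2.7  0.4 41.8]
red 14 [527.5 211.6 104.4] [527.7 212.5 106. ] 224.5 155.85714285714286
green 73 [ 515.2 -110.5   17.6] [ 516.9 -108.6   20.1] 252.15068493150685 227.4794520547945
```

View pics/c.png

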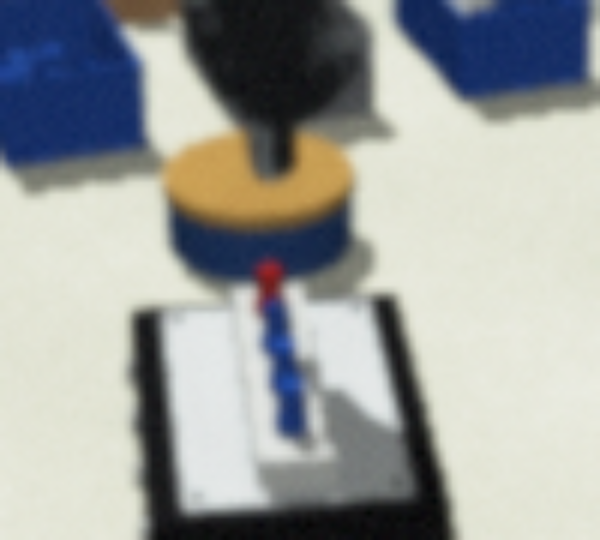

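The fingertips (crop 272,175) are directly above the red connector (268,270), and both cameras agree on its position. I'll go down 41 mm and hold.

```bash
python3 -m handwheel '[[[-0.002,0,0.012],0],[[0,0,0.012],0],[[0,0,0.01],0],[[0,0,0.006],0],[[0,0,0],0]]'
python3 -m handwheel '[[[0,0,0],0],[[0,0,0],0],[[0,0,0],0],[[0,0,0],0],[[0,0,0],0]]'
```

```text
time: 4.4
position: [527.1, 212.0, 149.1]
tool_rot: [0.973, 0.232, -0.001, 0.0]
contact_force: [-1.0, 0.3, 0.7]
opening: -0.1
gripper_force: 0.0
time: 4.9
position: [527.6, 212.3, 150.2]
tool_rot: [0.973, 0.232, 0.0, -0.0]
contact_force: [-0.3, -0.1, 1.1]
opening: 0.1
gripper_force: 0.0
```

```bash
python3 -m handwheel '[[[0,0,0],0],[[0,0,0],0],[[0,0,0],0],[[0,0,0],0],[[0,0,0],0]]' >/dev/null
python3 -m handwheel '[[[0,0,0],0],[[0,0,0],0],[[0,0,0],0],[[0,0,0],0],[[0,0,0],0]]' >/dev/null
python3 -m handwheel '[[[0,0,0],0],[[0,0,0],0],[[0,0,0],0],[[0,0,0],0],[[0,0,0],0]]' >/dev/null
python3 -m handwheel '[[[0,0,0],0],[[0,0,0],0],[[0,0,0],0],[[0,0,0],0],[[0,0,0],0]]'
python3 -m handwheel '[[[0,0,-0.02],0],[[0,0,-0.02],0],[[0,0,-0.02],0],[[0,0,-0.02],0],[[0,0,0],0]]'
python3 -m handwheel '[[[-0.0155,0.028,0],0],[[-0.0155,0.028,0],0],[[-0.0155,0.028,0],0],[[-0.0155,0.028,0],0],[[-0.0155,0.028,0],0]]'
python3 -m handwheel '[[[-0.0155,0.028,0],0],[[-0.0155,0.028,0],0],[[-0.0155,0.028,0],0],[[-0.0155,0.028,0],0],[[-0.0155,0.028,0],0]]'
python3 -m handwheel '[[[0,0,0.03],0],[[0,0,0.03],0],[[0,0,0.03],0],[[0,0,0],0],[[0,0,0],0]]'
python3 - <<'E'
from h import *
from scipy.spatial.transform import Rotation as Ro
s=get_state();R=Ro.from_quat(s["tool_rot"]);print(s["time"],s["position"],R.inv().apply(np.array([516,-107.3,41])-s["position"]).round(1))
E
```

```text
time: 6.9
position: [527.5, 212.2, 150.0]
tool_rot: [0.973, 0.232, 0.0, 0.0]
contact_force: [0.7, 0.2, 0.4]
opening: 0.1
gripper_force: 0.0
time: 7.4
position: [529.1, 213.0, 232.5]
tool_rot: [0.973, 0.232, 0.003, -0.001]
contact_force: [1.0, -1.3, -0.6]
opening: -0.1
gripper_force: 0.0
time: 7.9
position: [521.0, 51.0, 229.1]
tool_rot: [0.973, 0.232, -0.001, 0.0]
contact_force: [0.2, 0.2, 0.0]
opening: 0.0
gripper_force: 0.0
time: 8.4
position: [515.1, -108.8, 229.1]
tool_rot: [0.973, 0.232, -0.001, -0.0]
contact_force: [0.4, -0.1, -0.5]
opening: 0.1
gripper_force: 0.0
time: 8.9
position: [515.3, -107.4, 139.7]
tool_rot: [0.973, 0.232, -0.001, -0.0]
contact_force: [0.2, 0.5, 0.9]
opening: -0.2
gripper_force: 0.0
8.9 [ 515.34166877 -107.41954511  139.65227356] [ 0.8  0.3 98.7]
```

```bash
python3 -m handwheel '[[[0,0,0.03],0],[[0,0,0.03],0],[[0,0,0.025],0],[[0,0,0.01],0],[[0,0,0],0]]'
python3 -m handwheel '[[[0,0,0.003],0],[[0,0,0.003],0],[[0,0,0.002],0],[[0,0,0],0],[[0,0,0],0]]'
```

```text
time: 9.4
position: [516.0, -107.5, 45.1]
tool_rot: [0.973, 0.232, -0.0, 0.0]
contact_force: [-0.8, 0.3, 0.5]
opening: -0.0
gripper_force: 0.0
time: 9.9
position: [516.9, -107.8, 37.6]
tool_rot: [0.973, 0.232, 0.001, 0.0]
contact_force: [1.8, -0.6, 3.3]
opening: 0.1
gripper_force: 1.6
```

```bash
python3 -m handwheel '[[[0,0,0.002],0],[[0,0,0.001],0],[[0,0,0],0],[[0,0,0],0]]'
```

```text
time: 10.3
position: [516.9, -107.8, 34.7]
tool_rot: [0.973, 0.232, 0.001, 0.001]
contact_force: [2.2, -0.9, 8.7]
opening: -0.2
gripper_force: 4.7
```

```bash
python3 -m handwheel '[[[0,0,0.001],0],[[0,0,0.001],0],[[0,0,0],0],[[0,0,0],0]]'
```

```text
time: 10.7
position: [517.0, -107.8, 34.4]
tool_rot: [0.973, 0.232, 0.002, 0.001]
contact_force: [-0.8, 0.3, 26.7]
opening: 0.1
gripper_force: 13.2
```

The force rose from 8.7 to 26.7 N for only 0.3 mm of travel, so the button is on its hard stop. I'll retract and check.

```bash
python3 -m handwheel '[[[0,0,-0.01],0],[[0,0,-0.02],0],[[0,0,-0.04],0],[[0,0,-0.04],0],[[0,0,-0.04],0]]'
python3 -m handwheel '[[[0,0,-0.03],0],[[0,0,0],0],[[0,0,0],0],[[0,0,0],0],[[0,0,0],0]]'
python3 - <<'E'
from h import *
p=optics.camera("side");W=world(p);h=cv2.cvtColor(p["color"],cv2.COLOR_BGR2HSV)
z=W[215:240,240:265,2];H=h[215:240,240:265];m=(H[...,0]>45)&(H[...,0]<80)&(H[...,1]>80)&(z<40);print(np.percentile(z[m],[50,90]))
cv2.imwrite("pics/end.png",p["color"])
E
```

```text
time: 11.2
position: [514.0, -107.4, 182.7]
tool_rot: [0.973, 0.232, -0.002, -0.001]
contact_force: [1.4, -0.3, -0.1]
opening: 0.3
gripper_force: 0.0
time: 11.7
position: [514.6, -107.4, 210.5]
tool_rot: [0.973, 0.232, -0.002, -0.001]
contact_force: [0.7, -1.3, -0.3]
opening: -0.1
gripper_force: 0.0
[18.33120619 21.24451469]
```

View pics/end.png

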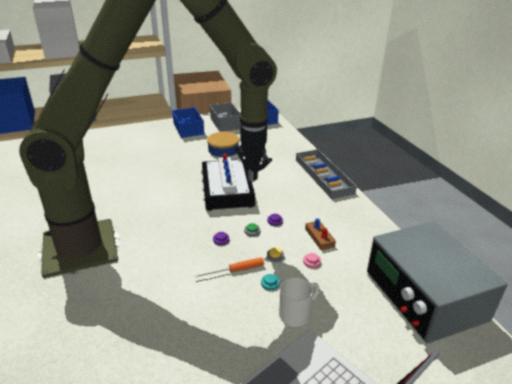

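The picture shows the arm clear at about (255,160), the green button up at (252,229), and the connectors and loose things still in place.

```bash
python3 -c "
from cell import job
print(job.sign_off())"
```

```text
the job is handed in; nothing more can be done
None
```

I held the tool over the failed red connector for about 2.5 s, tips about 2 cm above it, then pressed the green button to its stop and let it come back up; nothing else looks moved, the arm is clear, and the job is handed in (no verdict was returned).

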